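# Open the child-safe tablet caddy

### The job

Open the child-safe box of dishwasher tablets on the counter: with the fingertips press its long catch bar fully down where it lies bare behind the lid and, keeping it held down, gently push the lid along past the catch until it is fully open, then let go so that the catch springs up and locks the lid open. Do not pinch or lift anything, and leave the mug, the soap bottle and the jar where they stand.

Things in the scene. Friction and masses are not known exactly. Their poses are not given: they have to be found in the camera images.
- caddy: Pale grey plastic box fixed to the counter, x -75 to 75, y -140 to 125 mm, deck 75 mm high; origin on the counter. The lid opens along its +y; tablets lie in a well under the shut lid. Dark grey catch bar along its -x side, at x -68 to -30, y -135 to 56 mm. Two runners stand 13.5 mm above the deck at x -20 to -14 and 63 to 75 mm, from y -62 to 125 mm.
- bar (a joint): Downward travel of the spring catch bar (m): 0 = up, 0.011 = fully down. It sinks straight down wherever it is pressed, from about 2.5 N to start to 6.5 N at the bottom. Its flat top is 87 mm above the counter when up, 76 mm when down, and it runs under the lid. Its tooth blocks the lid unless it is at least 0.0095 down; a part-open lid keeps it down.
- lid (a joint): Travel of the lid along the caddy's +y (m): 0 = shut, 0.080 = fully open at its stop. With the bar up it is blocked after 4 mm. From 0.076 on, the tooth can spring up into a slot in the lid and lock it, once the bar is let go. It slides stiffly (about 1.5 N, some 3 N with the tooth rubbing) and stays where it is left.
- bar_press (a point): Point on the bar's top, on its centre line, 40 mm behind the rear face of the shut lid, where the bar is bare (for 75 mm behind that face) and can be pressed; moves with the bar.
- lid_push (a point): Centre, over the bar, of the lid's flat upright rear (-y) face, which is pushed along the caddy's +y; moves with the lid. The lid is a white plate 150 (x) by 100 (y) by 16 mm, 89 to 105 mm above the counter, 2 mm clear over the raised bar.
- tooth_top (a point): Centre of the top of the bar's tooth (30 mm in x, 10 in y, 11 high), just ahead of the shut lid's front edge, at y 44 to 54 mm of the caddy; moves with the bar.
- mug: Loose blue mug, 80 mm wide, 90 mm high, origin at the centre of its foot. Leave alone.
- soap: Loose pale bottle, 60 mm wide, 190 mm high, origin at the centre of its foot. Leave alone.
- jar: Loose glass jar with a steel cap, 72 mm wide, 100 mm high, origin at the centre of its foot. Leave alone.

How it is judged:
On the way, in this order (a step that is already met when the one before it is completed fails the run):
1. the fingers hold the bar fully down while the lid is still shut (value of joint bar above 0.009 m and value of joint lid below 0.012 m and contact force between the fingers and bar above 1 N), for 0.1 s.
2. with the fingers still holding the bar down, the lid has slid past the tooth (value of joint lid above 0.025 m and value of joint bar above 0.008 m and contact force between the fingers and bar above 0.5 N), for 0.1 s.
At the end, for the whole second after the job is handed in: The lid is open by more than 74.5 of its 80 mm and at rest, the bar is up again to within 2 mm (tooth in the lid's slot), and the mug, bottle and jar stand within 20 mm of where they were (value of joint lid above 0.0745 m and value of joint bar below 0.002 m and velocity of joint lid below 0.005 m/s and distance of each of mug, soap, jar from where it was at the start of the episode below 0.02 m); the robot touches nothing.
It fails at once if a bystander is knocked, carried or lifted by more than 20 mm (distance of any of mug, soap, jar from where it was at the start of the episode above 0.02 m).
It fails at once if the lid is rammed or squeezed by the fingers with more than 60 N (contact force between the fingers and lid above 60 N).
It also fails if it takes over 43 s, if anything falls off the work surface, if the arm or the gripper's body presses on something with over 40 N, if the wrist force passes 120 N, or if a joint passes its speed limit or range.

### The arm

A 6-joint arm with a two-finger parallel gripper is mounted at the origin on the work surface. World frame = base frame: x ahead of the robot, y to its left, z up, the work surface at z = 0. Lengths are in m, angles in rad, forces in N, time in s.
With the tool pointing down it reaches from about 0.3 to 0.85 m from the base axis. Payload 4.2 kg.
Tool frame: the origin (TCP) lies midway between the tips of the shut fingers; the grasp point (between the pads) lies 19 mm behind it; z points along the fingers, y is the direction in which the jaws open and shut (so a half turn about z gives the same grasp; the last joint's range is limited). The gripper opens to 91 mm and grips with 3 to 60 N. Pads are 32 mm wide; open, the fingers measure 118 mm over their backs; the gripper's body (76 mm by 178 mm) begins 60 mm behind the grasp point.
Start: joints at [-1.307, 0.32, 1.565, -0, 1.257, -0.02], TCP at [0.161, -0.552, 0.214] pointing down, gripper open.
Joint ranges: [-3.11, 3.11], [-0.84, 2.01], [0.21, 2.61], [-1.34, 4.49], [0.05, 2.63], [-2.56, 2.56]. Speed limits (rad/s): [2.57, 2.57, 3.14, 3.14, 3.14, 3.14].

### API

Orientations are given as a unit quaternion [w, x, y, z].
In Python, from rig import reach, servo_line, move_j, move_gripper, hold, inverse_kinematics, read_state, camera, camera_info, IKError, close_job, search_frame, outline_of, mark_of gives the robot as it stands. Calls block until the motion is done:
- reach(position, orientation): joint-space move of the TCP to a pose.
- servo_line(position, rotation=None, velocity=0.15, until_force=None): straight line of the TCP; rotation=None keeps the orientation; velocity is the mean speed in m/s. With until_force (N) it stops when the force on the tool has changed by that much, and returns True; else False.
- move_j(angles): joint-space move.
- move_gripper(opening, newtons=None): opening from 0.0 (shut) to 1.0 (fully open); newtons is the grip in N (None keeps the last); returns when the fingers have stopped.
- hold(seconds).
- inverse_kinematics(position, orientation): joint angles nearest the present ones, or None.
- read_state(): the state.
- camera(name): name is "side" or "top"; returns the picture (420x560x3 uint8, red, green, blue); there is no depth.
- camera_info(name): a dict with "K" (3x3 intrinsics, pixels), "k1" (the pictures are not rectified: a ray, as slopes to the right and down, at radius r is drawn at 1 + k1 r^2 times it, then the intrinsics apply), "position" and "rotation" of the camera in the world. Camera axes: x right, y down, z forward; pixel columns grow to the right and rows downward; lengths in m; the calibration is good to about 2 mm. A picture is of the moment at which its call begins. camera_info takes no time and is no camera call.
A pose or a line that the arm cannot do raises IKError and nothing moves.
- close_job(): hands the job in, once; it reports no verdict.
Trained networks look in the newest picture that a camera, given by its name, has taken for a name from the list of things; names that differ only in an ending like _2 or _b are one class to them, and where a whole thing is asked for, a point or a joint stands for the part that bears it (a point fixed in the world has none). Each returns a list of dicts, best first, with "score" (0 to 1); they miss things now and then, are a little off and sometimes report something else, mostly with a low value. They report only what shows in the picture. A call takes as long as a camera call.
- search_frame(camera, query): "box" ([left, top, right, bottom] in pixels, round what is visible of it).
- outline_of(camera, query): "pixels" (420x560 bool, what is visible of it) and "box" ([left, top, right, bottom] in pixels, round what is visible of it).
- mark_of(camera, query): "location" ([column, row] in pixels: a listed point, or the origin of a listed thing).
The state is a dict: "time": time; "joint_positions": joint angles; "joint_vel": joint speeds; "joint_torque": joint torques, N m; "eef_pos": TCP position; "eef_rot": TCP orientation; "contact_force": force on the tool from outside, world axes, zero at the start; "moment": the same for the moment, N m; "finger_gap": opening from 0.0 (shut) to 1.0 (fully open).
Only numpy, scipy, OpenCV 4.12 (cv2) and the standard library are available. Lean on these libraries where they do the work, as an engineer would, in place of code of your own. Each camera call takes 0.05 s, during which the arm holds its last target.

## Working session

There is one attempt and no reset: what is moved stays moved. The work goes in short steps, each a Python script; the robot and the scene stay as the last script left them, time stands still between calls to the robot, and variables do not carry over. Pictures are saved under pics/ and viewed, and the job is handed in when it is done.

```bash
ls; mkdir -p pics
python3 - <<'E'
from rig import *
import cv2, numpy as np
for c in ("side","top"):
    im=camera(c); cv2.imwrite(f"pics/{c}0.png",im[:,:,::-1])
    print(c,camera_info(c))
    for q in ("caddy","mug","soap","jar","bar_press","lid_push","tooth_top"):
        print(q,[(np.round(d["location"],1).tolist(),round(d["score"],2)) for d in mark_of(c,q)][:3])
print(read_state())
E
```

```text
pics
side {'K': array([[503.14569033,   0.        , 281.04355213],
       [  0.        , 503.14569033, 212.66095767],
       [  0.        ,   0.        ,   1.        ]]), 'k1': -0.10418187534585731, 'position': array([ 0.38067506, -0.62844236,  0.65552552]), 'rotation': array([-0.41649424,  0.89465693, -0.1467224 ,  0.06777951])}
caddy [([252.2, 229.3], 0.81)]
mug [([324.2, 223.6], 0.6)]
soap [([333.6, 271.4], 0.8)]
jar [([311.2, 186.1], 0.89)]
bar_press [([230.1, 229.3], 0.89)]
lid_push [([226.5, 206.4], 0.96)]
tooth_top []
top {'K': array([[528.17411459,   0.        , 269.09424268],
       [  0.        , 528.17411459, 205.86103966],
       [  0.        ,   0.        ,   1.        ]]), 'k1': -0.1806911080131601, 'position': array([0.47652517, 0.00734206, 0.84337595]), 'rotation': array([ 0.05756832, -0.70172602,  0.70864077, -0.04576835])}
caddy [([227.6, 228.9], 0.95)]
mug [([246.8, 150.1], 0.96)]
soap [([319.4, 165.4], 0.84)]
jar [([169.2, 139.3], 0.63)]
bar_press [([282.2, 270.4], 0.64)]
lid_push [([251.3, 264.7], 0.85), ([281.0, 269.3], 0.33)]
tooth_top [([179.6, 252.0], 0.73)]
{'time': 0.8, 'joint_positions': array([-1.30699390e+00,  3.19551885e-01,  1.56447563e+00, -6.58564736e-06,
        1.25742555e+00, -2.00155771e-02]), 'joint_vel': array([-0.00063662, -0.00234199, -0.00102   ,  0.00016701,  0.00090546,
       -0.0003468 ]), 'joint_torque': array([-6.34472963e-04, -4.12298012e+01, -2.32223600e+01,  7.30295596e-02,
        3.74104839e-02,  1.08512657e-05]), 'eef_pos': array([ 0.16100737, -0.55201407,  0.21401308]), 'eef_rot': array([6.96583411e-05, 9.89947658e-01, 1.41434185e-01, 5.37724748e-06]), 'contact_force': array([-0.38071839,  0.04761732,  0.12017888]), 'moment': array([-0.01587923, -0.01876664, -0.0065684 ]), 'finger_gap': 1.0002661445174552}
```

View pics/top0.png

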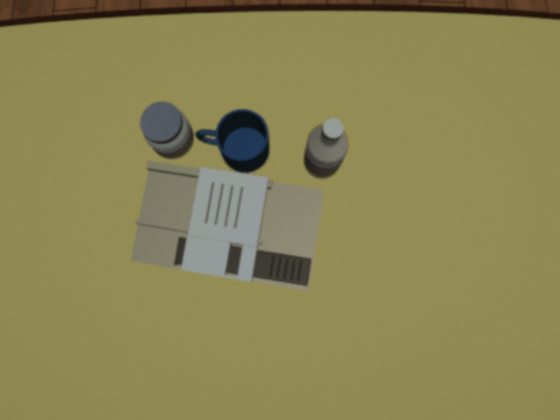

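View pics/side0.png

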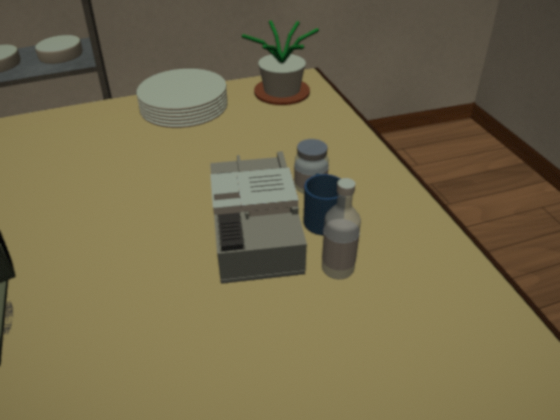

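```bash
cat > h.py <<'E'
import numpy as np, cv2
from scipy.spatial.transform import Rotation as R
from scipy.optimize import least_squares
from rig import *
def qm(q): return R.from_quat(np.r_[q[1:],q[0]]).as_matrix()
def proj(c,P):
    i=camera_info(c); r=i["rotation"]; M=qm(r) if np.size(r)==4 else np.array(r)
    p=(np.atleast_2d(P)-i["position"])@M; s=p[:,:2]/p[:,2:]
    s=s*(1+i["k1"]*(s**2).sum(1,keepdims=True))
    return s*i["K"][0,0]+i["K"][:2,2]
def back(c,uv,z):
    g=least_squares(lambda a:(proj(c,[[a[0],a[1],z]])[0]-uv),[0.5,0]); return g.x
E
python3 - <<'E'
from h import *
pts={"caddy":(0,0,0),"bar_press":(-.049,-.095,.087),"lid_push":(-.049,-.055,.097),"tooth_top":(-.049,.049,.098)}
obs=[("side","caddy",(252.2,229.3)),("side","bar_press",(230.1,229.3)),("side","lid_push",(226.5,206.4)),
("top","caddy",(227.6,228.9)),("top","bar_press",(282.2,270.4)),("top","lid_push",(251.3,264.7)),("top","tooth_top",(179.6,252.))]
for c,q,uv in obs: print(c,q,back(c,uv,pts[q][2]))
for q,a,b in (("mug",(324.2,223.6),(246.8,150.1)),("soap",(333.6,271.4),(319.4,165.4)),("jar",(311.2,186.1),(169.2,139.3))):
    print(q,back("side",a,0),back("top",b,0))
E
```

```text
side caddy [0.55928872 0.08030271]
side bar_press [ 0.50013813 -0.00182155]
side lid_push [0.50677505 0.04749673]
top caddy [0.56413913 0.08799045]
top bar_press [0.49483463 0.0016311 ]
top lid_push [0.50299348 0.0451635 ]
top tooth_top [0.52150163 0.14718831]
mug [0.69858276 0.05098458] [0.69396794 0.05680577]
soap [ 0.66542263 -0.07388662] [ 0.6667822  -0.06187473]
jar [0.71872107 0.1736368 ] [0.71482071 0.18645927]
```

```bash
cat >> h.py <<'E'
PTS={"caddy":(0,0,0),"bar_press":(-.049,-.095,.087),"lid_push":(-.049,-.055,.097),"tooth_top":(-.049,.049,.098)}
def c2w(p,P):
    P=np.atleast_2d(P).astype(float); c,s=np.cos(p[2]),np.sin(p[2])
    return np.c_[p[0]+c*P[:,0]-s*P[:,1],p[1]+s*P[:,0]+c*P[:,1],P[:,2]]
E
python3 - <<'E'
from h import *
rng=[]
obs=[]
for k in range(3):
  for c in ("side","top"):
    camera(c)
    for q in PTS:
        m=mark_of(c,q)
        if m and m[0]["score"]>.4: obs.append((c,q,np.array(m[0]["location"])))
def f(p): return np.concatenate([(proj(c,c2w(p,PTS[q]))[0]-uv) for c,q,uv in obs])
s=least_squares(f,[.562,.084,-.18],loss="soft_l1"); p=s.x; print(p, np.degrees(p[2]))
for (c,q,uv),r in zip(obs,f(p).reshape(-1,2)): print(c,q,uv.round(1),r.round(1))
def box(x0,x1,y0,y1,z): return [(x0,y0,z),(x1,y0,z),(x1,y1,z),(x0,y1,z)]
for c in ("side","top"):
    im=cv2.convertScaleAbs(camera(c)[:,:,::-1],alpha=1.6)
    x0,y0,S=(190,130,5) if c=="side" else (110,130,3)
    w,h=(150,110) if c=="side" else (240,180)
    im=cv2.resize(im[y0:y0+h+10,x0:x0+w],None,fx=S,fy=S,interpolation=cv2.INTER_CUBIC)
    for b,col in ((box(-.075,.075,-.14,.125,.075),(0,0,255)),(box(-.075,.075,-.055,.045,.105),(0,255,0)),(box(-.068,-.03,-.135,-.055,.087),(255,0,255))):
        u=((proj(c,c2w(p,b))-(x0,y0)+.5)*S).astype(int)
        cv2.polylines(im,[u],True,col,1)
    cv2.imwrite(f"pics/{c}_ov.png",im)
np.save("p.npy",p)
E
```

```text
[ 0.56404241  0.08809618 -0.14919094] -8.548011062066799
side caddy [254.5 227.6] [-1.1 -1.3]
side bar_press [232.  227.4] [-1.6  0.5]
side lid_push [228.5 208.4] [-0.8  0.2]
top caddy [225.5 231.9] [ 2.  -2.9]
top bar_press [284.  267.2] [-1.7 -1.5]
top lid_push [251.7 263.3] [ 2.5 -1.8]
top tooth_top [178.9 249.5] [3.  1.5]
side caddy [255.2 230.4] [-1.8 -4.1]
side bar_press [230.8 228.3] [-0.4 -0.4]
side lid_push [230.7 208.6] [-3. -0.]
top caddy [225.2 228.3] [2.3 0.7]
top bar_press [286.2 268.9] [-3.9 -3.2]
top lid_push [249.3 264.6] [ 4.9 -3.1]
top tooth_top [180.7 250.8] [1.2 0.2]
side caddy [252.8 228.4] [ 0.6 -2.1]
side bar_press [232.3 229.5] [-1.9 -1.6]
side lid_push [230.5 209.4] [-2.8 -0.8]
top caddy [229.2 229.4] [-1.7 -0.4]
top bar_press [287.2 265.8] [-4.9 -0.1]
top lid_push [249.4 261.2] [4.8 0.3]
top tooth_top [181.6 252.3] [ 0.3 -1.3]
```

View pics/top_ov.png

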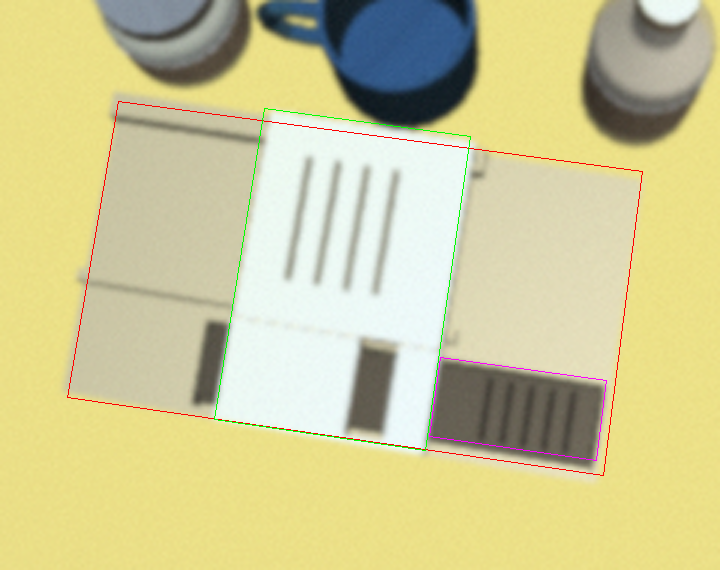

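View pics/side_ov.png

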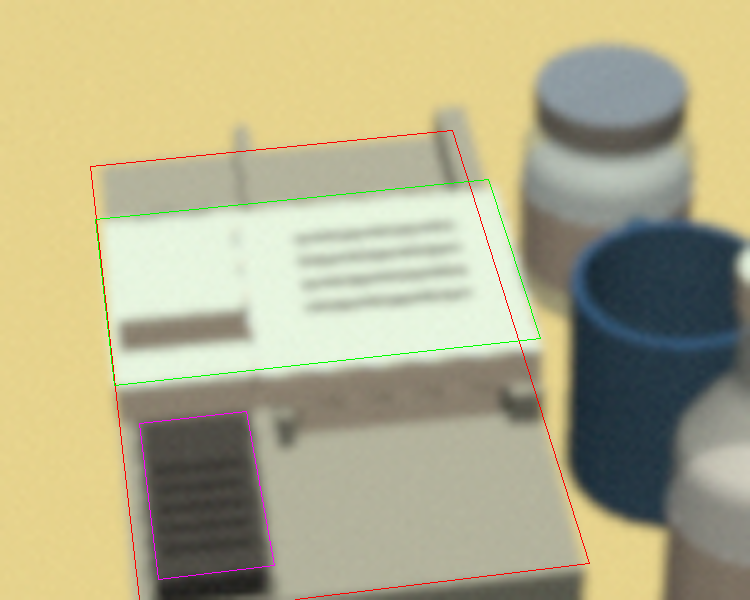

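Run:
```python
from h import *
L=[(.075,-.055,.105),(.075,.045,.105),(-.075,.045,.105),(-.075,-.055,.105)]
D=[(.075,.125,.075),(.075,-.14,.075),(-.075,-.14,.075),(-.075,.125,.075)]
B=[(-.03,-.135,.087),(-.068,-.135,.087)]
A=[]
for P,u in zip(L,[(471,138),(268,112),(213,418),(425,455)]): A.append(("top",P,np.array(u)/3+(110,130)-.5))
for P,u in zip(D[1:],[(632,187),(593,485),(68,397)]): A.append(("top",P,np.array(u)/3+(110,130)-.5))
for P,u in zip(B,[(604,385),(592,466)]): A.append(("top",P,np.array(u)/3+(110,130)-.5))
for P,u in zip(L,[(540,349),(487,182),(100,218),(118,388)]): A.append(("side",P,np.array(u)/5+(190,130)-.5))
for use in (("top",),("side",),("top","side")):
    a=[x for x in A if x[0] in use]
    f=lambda p: np.concatenate([proj(c,c2w(p,P))[0]-u for c,P,u in a])
    s=least_squares(f,[.562,.084,-.18],loss="soft_l1"); print(use,s.x,np.degrees(s.x[2]),np.abs(s.fun).max()); print(f(s.x).reshape(-1,2).round(1).tolist())
p=s.x
np.save("p.npy",p)
yaw=p[2]
qs=read_state()["joint_positions"]
for off in (0,90,180,270):
    a=yaw+np.radians(off)   # tool x dir angle
    q=[0,np.cos(a/2),np.sin(a/2),0]
    for Pt in ((-.049,-.095,.20),(-.049,-.095,.075),(-.049,.01,.075)):
        print(off,inverse_kinematics(c2w(p,[Pt])[0],q))
for n,w in (("soap",(.666,-.068)),("mug",(.696,.054))):
    d=np.array(w)-p[:2]; print(n,R.from_euler("z",-yaw).apply([*d,0]))
```

```text
('top',) [ 0.56272916  0.08861877 -0.16349638] -9.367652638446968 3.8742478566898058
[[0.3, 1.0], [-0.7, -0.5], [-0.6, 1.0], [-1.1, 0.0], [3.9, -2.7], [2.2, -0.8], [-1.1, -0.4], [0.2, 0.8], [0.2, 0.2]]
('side',) [ 0.56413385  0.08617719 -0.1609191 ] -9.219985315443212 1.1293459727545212
[[0.2, -1.1], [1.0, 0.2], [-0.3, 0.6], [-0.8, -0.0]]
('top', 'side') [ 0.56311812  0.08824138 -0.16456001] -9.428593819045373 4.161777351085675
[[0.6, 0.7], [-0.4, -0.8], [-0.4, 0.6], [-0.9, -0.2], [4.2, -2.9], [2.4, -1.0], [-0.8, -0.7], [0.4, 0.6], [0.4, 0.0], [-0.8, -1.6], [0.2, -0.2], [-1.0, 0.0], [-1.7, -0.7]]
0 [-1.79260828e-02  2.10612733e-01  1.75421490e+00 -4.44089210e-16
  1.17676502e+00  1.71743025e+00]
0 [-1.79260828e-02  3.38247072e-01  1.93252451e+00 -4.44089210e-16
  8.70821074e-01  1.71743025e+00]
0 [ 1.80881303e-01  3.75762929e-01  1.86968124e+00 -4.44089210e-16
  8.96148484e-01  1.91623764e+00]
90 [-1.79260828e-02  2.10612733e-01  1.75421490e+00 -4.44089210e-16
  1.17676502e+00  1.46633923e-01]
90 [-1.79260828e-02  3.38247072e-01  1.93252451e+00 -4.44089210e-16
  8.70821074e-01  1.46633923e-01]
90 [ 1.80881303e-01  3.75762929e-01  1.86968124e+00 -4.44089210e-16
  8.96148484e-01  3.45441309e-01]
180 [-1.79260828e-02  2.10612733e-01  1.75421490e+00 -4.44089210e-16
  1.17676502e+00 -1.42416240e+00]
180 [-1.79260828e-02  3.38247072e-01  1.93252451e+00 -4.44089210e-16
  8.70821074e-01 -1.42416240e+00]
180 [ 1.80881303e-01  3.75762929e-01  1.86968124e+00 -4.44089210e-16
  8.96148484e-01 -1.22535502e+00]
270 None
270 None
270 None
soap [ 0.1270872  -0.13727671  0.        ]
mug [ 0.13669608 -0.01201031  0.        ]
```

```bash
cat >> h.py <<'E'
try:
    p=np.load("p.npy"); _a=p[2]+np.pi/2; Q=[0,np.cos(_a/2),np.sin(_a/2),0]
except Exception: pass
def W(x,y,z): return c2w(p,[(x,y,z)])[0]
def st(t=""):
    s=read_state(); e=s["eef_pos"]; l=R.from_euler("z",-p[2]).apply([e[0]-p[0],e[1]-p[1],e[2]])
    F=R.from_euler("z",-p[2]).apply(s["contact_force"]); print(t,"t",round(s["time"],2),"loc mm",(l*1e3).round(1),"Fcaddy",F.round(1),"gap",round(s["finger_gap"],3)); return s
E
python3 - <<'E'
from h import *
move_gripper(0.0,20)
reach(W(-.049,-.083,.23),Q); st("above")
servo_line(W(-.049,-.083,.105),velocity=.1); st("low")
for c in ("side","top"):
    im=cv2.convertScaleAbs(camera(c)[:,:,::-1],alpha=1.6)
    x0,y0=(160,100) if c=="side" else (140,130)
    im=cv2.resize(im[y0:y0+190,x0:x0+250],None,fx=3,fy=3,interpolation=cv2.INTER_CUBIC)
    cv2.imwrite(f"pics/{c}_a.png",im)
E
```

```text
above t 6.12 loc mm [-48.8 -83.7 230. ] Fcaddy [ 0.3  0.7 -0.2] gap 0.009
low t 7.52 loc mm [-48.5 -82.9 105.6] Fcaddy [-0.4 -0.3  0.1] gap 0.002
```

View pics/side_a.png

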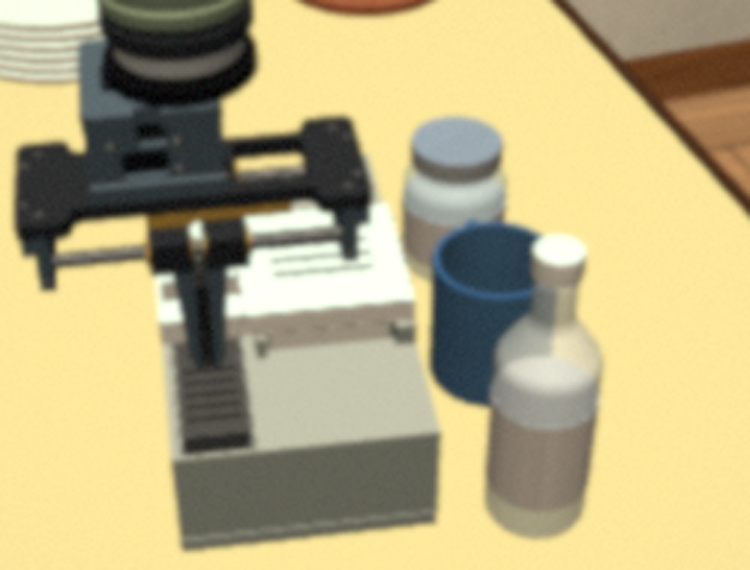

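View pics/top_a.png

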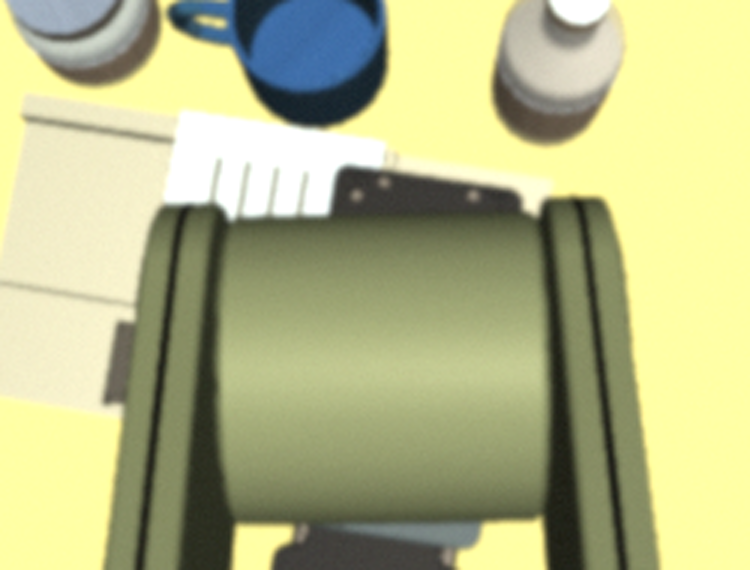

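The side view shows the shut fingers centred over the bar, with the tips near (207,355), and clear of the lid face and the bottle. I'll press now.

Run:
```python
from h import *
servo_line(W(-.049,-.083,.09),velocity=.05); st("near")
print(servo_line(W(-.049,-.083,.0735),velocity=.012,until_force=12)); st("pressed")
hold(.3); st("held")
```

```text
near t 8.07 loc mm [-49.3 -83.   89.5] Fcaddy [ 0.2  0.6 -0.6] gap 0.004
True
pressed t 9.17 loc mm [-48.9 -83.1  76.3] Fcaddy [-1.1  0.1  6.4] gap 0.004
held t 9.47 loc mm [-48.9 -83.1  76.4] Fcaddy [-1.2  0.6  5.7] gap 0.005
```

Run:
```python
from h import *
servo_line(W(-.049,-.083,.0752),velocity=.01); hold(.2); s=st("deep")
print(s["eef_pos"])
```

```text
deep t 9.92 loc mm [-48.9 -83.1  76.1] Fcaddy [-3.  -1.9 10.7] gap 0.006
[0.50131209 0.01428191 0.07609023]
```

Bottomed out at 76 mm with about 11 N. Next I push along, with a guard on force.

Run:
```python
from h import *
for y in (-.073,-.066,-.058,-.045,-.040):
    hit=servo_line(W(-.049,y,.0752),velocity=.02,until_force=25); st(f"{y} {hit}")
    if hit: break
```

```text
-0.073 False t 10.57 loc mm [-47.9 -74.1  76.2] Fcaddy [-0.2 -5.2  8.5] gap 0.007
-0.066 False t 11.07 loc mm [-47.8 -67.4  76.2] Fcaddy [-0.4 -6.2  9.2] gap 0.002
-0.058 False t 11.62 loc mm [-47.8 -59.4  76.2] Fcaddy [-0.7 -6.3  8.6] gap 0.002
-0.045 False t 12.42 loc mm [-47.7 -46.5  76.2] Fcaddy [ 0.5 -7.1  8.7] gap 0.007
-0.04 False t 12.82 loc mm [-47.7 -41.4  76.2] Fcaddy [ 0.4 -6.4  9.1] gap 0.005
```

Run:
```python
from h import *
c="side"
im=cv2.convertScaleAbs(camera(c)[:,:,::-1],alpha=1.6)
x0,y0=(180,130)
im=cv2.resize(im[y0:y0+150,x0:x0+190],None,fx=4,fy=4,interpolation=cv2.INTER_CUBIC)
cv2.imwrite(f"pics/{c}_b.png",im)
```

```text
(no output)
```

View pics/side_b.png

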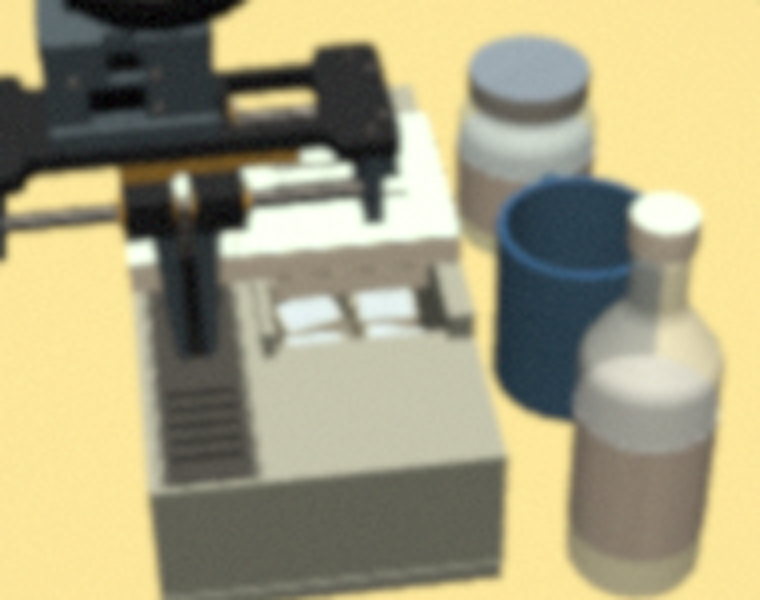

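The lid is moving: its rear face is at about row 255 and the tablets show at (310,315). I'll continue to the stop.

Run:
```python
from h import *
for y in (-.020,-.005,.003,.010,.014,.018,.022):
    hit=servo_line(W(-.049,y,.0752),velocity=.025 if y<0 else .012,until_force=12); st(f"{y} {hit}")
    if hit: break
c="side"
im=cv2.convertScaleAbs(camera(c)[:,:,::-1],alpha=1.6)
x0,y0=(180,130)
im=cv2.resize(im[y0:y0+150,x0:x0+190],None,fx=4,fy=4,interpolation=cv2.INTER_CUBIC)
cv2.imwrite(f"pics/{c}_c.png",im)
```

```text
-0.02 False t 13.82 loc mm [-47.5 -21.4  76.2] Fcaddy [ 1.  -6.1  8.2] gap 0.002
-0.005 False t 14.57 loc mm [-47.5  -6.3  76.2] Fcaddy [ 0.5 -7.3  8.8] gap 0.003
0.003 False t 15.38 loc mm [-47.6   1.5  76.2] Fcaddy [ 1.6 -6.1  8.8] gap 0.007
0.01 True t 15.82 loc mm [-47.6   3.2  76.4] Fcaddy [ 0.9 -2.3  4. ] gap 0.005
```

View pics/side_c.png

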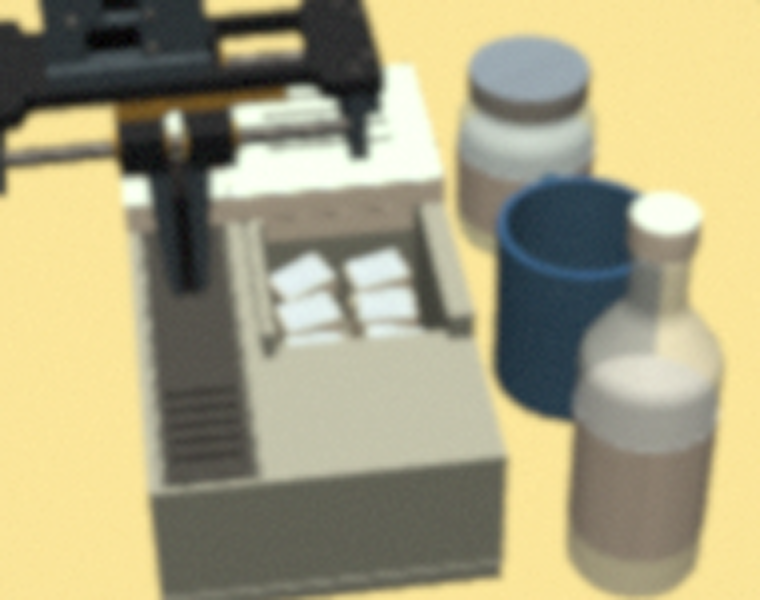

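Run:
```python
from h import *
servo_line(W(-.049,.004,.0752),velocity=.012,until_force=20); st("a")
hit=servo_line(W(-.049,.014,.0752),velocity=.012,until_force=20); st(hit)
hold(.2); st()
camera("side")
for k in range(2):
    camera("side"); m=mark_of("side","lid_push")
    for d in m[:2]: w=back("side",d["location"],.097); print(d["score"],R.from_euler("z",-p[2]).apply([*(w-p[:2]),0])*1e3)
```

```text
a t 16.15 loc mm [-47.5   3.3  76.3] Fcaddy [ 1.5 -5.5  8.4] gap 0.007
True t 16.66 loc mm [-47.4   2.9  76.6] Fcaddy [ 0.3 -2.1  4.5] gap 0.005
 t 16.86 loc mm [-47.4   3.   76.6] Fcaddy [ 0.7 -2.1  2.7] gap 0.004
0.67 [-40.80596952  14.91164965   0.        ]
0.9 [-46.32238971  23.05637807   0.        ]
```

Run:
```python
from h import *
r=R.from_euler("z",-p[2])
for n,u in (("shutR",(298,199.6)),("shutL",(213.6,208)),("nowR",(290.3,176.5)),("nowL",(211,181.7))):
    w=back("side",np.array(u)-.4,.105); print(n,r.apply([*(w-p[:2]),0])*1e3)
```

```text
shutR [ 75.74786009 -59.41214294   0.        ]
shutL [-72.04651832 -58.83085924   0.        ]
nowR [74.32719869 10.70354131  0.        ]
nowL [-72.47209531  18.33818706   0.        ]
```

Run:
```python
from h import *
s=read_state(); 
servo_line(W(-.0475,0.0,.0762),velocity=.02); st("back")
servo_line(W(-.0475,-.002,.09),velocity=.05); st("up")
servo_line(W(-.0475,-.002,.20),velocity=.12)
reach(W(-.12,-.25,.24),Q); st("clear")
for c in ("side","top"):
    im=cv2.convertScaleAbs(camera(c)[:,:,::-1],alpha=1.6)
    x0,y0=(180,120) if c=="side" else (110,130)
    w,h,S=(190,150,4) if c=="side" else (240,190,3)
    im=cv2.resize(im[y0:y0+h,x0:x0+w],None,fx=S,fy=S,interpolation=cv2.INTER_CUBIC)
    cv2.imwrite(f"pics/{c}_d.png",im)
```

```text
back t 17.43 loc mm [-47.2   1.5  76.7] Fcaddy [0.2 2.1 7.1] gap 0.008
up t 17.85 loc mm [-48.2  -2.4  89.7] Fcaddy [-1.1 -0.9  0. ] gap 0.006
clear t 19.94 loc mm [-119.7 -249.5  239.7] Fcaddy [-0.2  0.2 -0.1] gap 0.006
```

View pics/side_d.png

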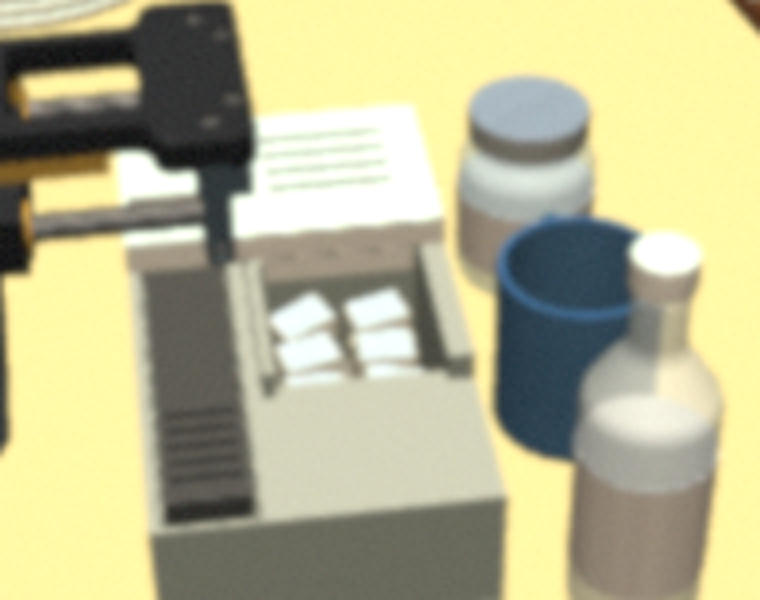

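View pics/top_d.png

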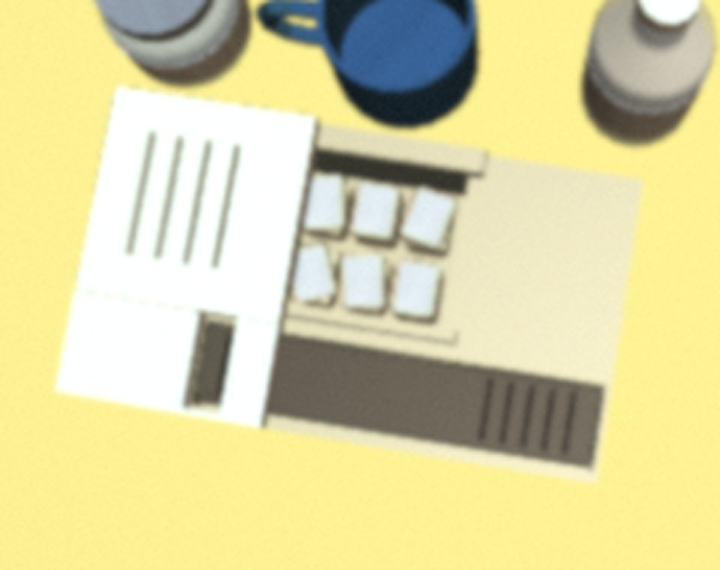

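The bar's dark end face shows again at (210,505) in the side view. In the top view the tooth sits in the slot at (212,360), and the bystanders haven't moved. Handing in.

Run:
```python
from h import *
hold(.3); st(); print(close_job())
```

```text
t 20.34 loc mm [-119.8 -249.6  239.9] Fcaddy [ 0.8 -0.2 -0.2] gap 0.005
the job is handed in; nothing more can be done
None
```

The box is open and, as far as the last pictures show, locked open. I handed the job in at about 20 s of the 43 s allowed; handing in reports no verdict.

With the fingers shut, I pressed the bar down to its stop, with the fingertips at about 76 mm height and 11 N. Holding it down, I pushed the lid along until it stopped hard. I then backed off slightly and lifted clear.

**Last checks:**
- **Bar:** it is up again, with its end face showing at the starting height and the tooth in the lid's slot.
- **Lid:** the top view puts its travel at about 78 mm.
- **Bystanders:** the mug, bottle and jar look unmoved. I judged this by eye from the pictures.
- **Robot:** it is clear of everything, with no significant force on the tool.

**Checks that disagreed:** before I let go, side-camera estimates of the lid's travel ranged from about 70 to 78 mm. The hard stop also came about 6 mm earlier than my pose estimate predicted, which I put down to a few millimetres of error in the estimated box position. I relied on the hard stop, and then on the tooth springing up into the slot.

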